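# Take the cap of unknown thread off a nozzle

### The arm

A 7-joint arm with a two-finger parallel gripper is mounted at the origin on the work surface. World frame = base frame: x ahead of the robot, y to its left, z up, the work surface at z = 0. Lengths are in m, angles in rad, forces in N, time in s.
With the tool pointing down it reaches from about 0.425 to 0.925 m from the base axis. Payload 6.8 kg.
Tool frame: the origin (TCP) lies on the centre line of the jaws, within the pads' length; the fingertips stand 19 mm ahead of it and the grasp point (between the pads) is the TCP (r.tip_extent is the y of the fingertips in the tool frame, in m); y points along the fingers, z is the direction in which the jaws open and shut, and the axes are right-handed (so a half turn about y gives the same grasp; the last joint's range is limited). The gripper opens to 85 mm and grips with 20 to 120 N. Pads are 22 mm wide; open, the fingers measure 114 mm over their backs; the gripper's body (76 mm by 85 mm) begins 54 mm behind the grasp point. The pads swing forward as they close: fully open they stand 13 mm farther back than shut.
Start: joints at [1.012, 0.477, 0.022, 1.555, -0.011, 1.109, -0.083], TCP at [0.294, -0.608, 0.25] pointing down, gripper open.
Joint ranges: [-2.96, 2.96], [-0.34, 2.1], [-1.41, 1.46], [0.24, 2.44], [-1.37, 4.51], [0.17, 1.92], [-2.96, 2.96]. Speed limits (rad/s): [2.39, 2.39, 3.14, 3.14, 3.14, 3.14, 3.14].

### API

Orientations are given as a rotation vector (axis times angle).
In Python, from bench import r gives the robot as it stands. The module is installed in compiled form; this text tells all that it offers.
- The arm moves only by the tool jog_arm, never from a script. Its argument "motion" is a list of rows, each a list of 3 entries, a list of its own where there are three numbers: the opening, from 0 (shut) to 1 (fully open), then the shift along the tool's x, y, z in m, then the turn, a rotation vector about the tool's x, y, z in degrees. A call has 1 to 10 rows; each row shifts and turns the commanded pose from where the row before left it, along the tool's axes as they then stand; what a row does not reach is not made up. A row lasts 1/12 s, in which the tool goes at most 41.7 mm and 7.16 degrees, less where a joint would pass 70% of its speed; a pose out of reach is approached as far as the arm can. A call with a gripper value outside its range is refused whole. The fingers move at their own pace and stop on an object; "force" is the grip in N (left out, the last holds). Time passes only in rows, so rows that do not move let the fingers close. It gives the time, the measured TCP pose, the force and the opening at its end, in the units of the state.
- r.get_obs(): the state, without advancing time (a new reading comes with each control period).
- r.grab_frame(name): name is "side" or "top" or "wrist"; returns a dict with "image" (384x512x3 uint8, red, green, blue), "range_z" (384x512 float32, m along the optical axis (not along the pixel's ray), 0 where there is no reading), "fx", "fy", "cx", "cy" (pixels), "xyz" and "orientation" of the camera in the world. Camera axes: x right, y down, z forward; pixel columns grow to the right and rows downward; lengths in m; the calibration is good to about 2 mm. The wrist camera is an equidistant fisheye: a pixel r from the principal point sees the ray r / f radians off the axis. A picture is of the moment at which its call begins.
- r.hand_in(): hands the job in, once; it reports no verdict.
The state is a dict: "clock": time; "joints": joint angles; "qvel": joint speeds; "tau": joint torques, N m; "tcp_pos": TCP position; "orientation": TCP orientation; "contact_force": force on the tool from outside, world axes, zero at the start; "moment": the same for the moment, N m; "grip_width": finger opening in m.
Only numpy, scipy, OpenCV 4.12 (cv2) and the standard library are available. Lean on these libraries where they do the work, as an engineer would, in place of code of your own. Each camera call takes 0.05 s, during which the arm holds its last target.

### The job

On the service fixture, swing the clamp arm well aside, about a quarter turn, from the nozzle cap it lies across, then unscrew that cap: its coarse thread may be right- or left-handed, so try it gently both ways. Lift the cap off and finish while still holding it in the gripper, mouth down, about 10 cm above where it was seated and clear of the fixture. Leave the arm swung aside, and leave the other capped nozzle and the loose parts as they are.

Things in the scene. Friction and masses are not known exactly. Their poses are not given: they have to be found in the camera images.
- fixture_top (a point): aluminium fixture plate, fixed, 200 x 300 mm on the deck; this point is the centre of its top face, 30 mm above the deck; its x axis points across the plate away from the robot, y along the plate to the left. Two like capped nozzles stand on it: the cap to take off at (0, -65) mm, the other at (0, +65) mm in this frame
- swing_arm (a joint): steel clamp arm, 22 mm wide, 10 mm thick, 98 to 108 mm above the deck, on an upright pivot; 0 rad: it points along the fixture's -x, straight across the cap, 6 mm above it; grows counter-clockwise seen from above (the free end goes to the fixture's -y, away from the other cap), up to 1.9 rad. Stays where it is left; about 1 N at the knob moves it. At 0.9 rad or more it leaves the cap clear for a gripper
- clamp_pivot (a point): pivot axis of the clamp arm, half-way up the arm; fixed, 70 mm beyond the cap's axis along the fixture's x
- clamp_knob (a point): centre of the round steel knurled knob near the free end of the clamp arm, 28 mm in diameter, 24 mm tall (122 to 146 mm above the deck) on a 10 mm stem; 110 mm from the pivot axis
- cap_grip (a point): the cap to take off: aluminium, 130 g, 58 mm tall: a round head 30 mm in diameter and 34 mm tall on a wider skirt 52 mm in diameter and 24 mm tall. This point is on its axis, 14 mm below the top, 44 mm above the rim: where to grip; 78 mm above the deck when seated. z up; x along the small index rib on top, so its yaw tells how far the cap has turned
- cap_rim (a point): centre of the same cap's rim, which rests 34 mm above the deck. A coarse two-start thread inside holds the cap: turned the loosening way by 45 to 130 degrees it is free and lifts straight off; the other way it comes up hard within 10 degrees. Turning hardly lifts it. The hand cannot be seen from outside and differs from start to start
- other_cap_grip (a point): the same point on the other, like cap; to be left alone
- spacer: loose steel ring 32 mm across, 8 mm high, lying on the fixture plate; leave alone
- thumb_nut: loose brass thumb nut 24 mm across, 12 mm high, on the fixture plate; leave alone
- wrench: loose wrench lying on the deck; leave alone
- driver: loose screwdriver lying on the deck; leave alone
- pusher: loose steel plunger, 40 mm foot, 45 mm tall, on the deck; leave alone
- gauge: loose steel block 45 x 30 x 12 mm on the deck; leave alone
- oil: plain white bottle 44 mm across, 110 mm tall, standing on the deck; leave alone
Mind the look-alikes: they are no part of the job. What is shaped like the part that bears cap_grip but purple or red is not meant.

How it is judged:
On the way, in this order (a step that is already met when the one before it is completed fails the run):
1. the clamp arm is swung aside (0.9 rad or more) while the cap is still seated (value of joint swing_arm above 0.9 rad and height (world z) of cap_grip below 0.088 m), for 0.1 s.
2. the cap is turned out of its thread (35 degrees or more) while still on the nozzle (angle between the x axis of cap_grip and the x axis of fixture_top, either way round above 0.61 rad and height (world z) of cap_grip below 0.093 m and horizontal distance between cap_grip and clamp_pivot below 0.08 m), for 0.05 s.
At the end, for the whole second after the job is handed in: The cap is gripped by the fingers and still (under 30 mm/s), its mouth down within 0.5 rad, at least 50 mm higher than when seated, not touching the fixture or the arm; the clamp arm stands at 0.8 rad or more; the other cap has stayed within 8 mm (height (world z) of cap_grip above 0.128 m and contact force between the fingers and cap above 1.5 N and angle between cap_grip's own z axis and vertical below 0.5 rad and linear speed of cap below 0.03 m/s and contact force between cap and fixture below 0.2 N and value of joint swing_arm above 0.8 rad and distance of other_cap_grip from where it was at the start of the episode below 0.008 m); the arm keeps its last pose, push and grip.
It fails at once if the other cap is moved (8 mm) (distance of other_cap_grip from where it was at the start of the episode above 0.008 m).
It fails at once if a loose part is knocked away (30 mm) (distance of any of spacer, thumb_nut, wrench, driver, pusher, gauge, oil from where it was at the start of the episode above 0.03 m).
It also fails if it takes over 54 s, if anything falls off the work surface, if the arm or the gripper's body presses on something with over 40 N, if the wrist force passes 120 N, or if a joint passes its speed limit or range.

## Working session

There is one attempt and no reset: what is moved stays moved. The work goes in short steps, Python scripts to look and compute and a tool call to move; the robot and the scene stay as the last step left them, time stands still between calls to the robot, and variables do not carry over. Pictures are saved under pics/ and viewed, and the job is handed in when it is done.

Besides the shell and the picture viewer there is one more tool, called after ">>>" as name(argument=value, ...) on one line, values as JSON. jog_arm: Moves the arm, as the interface text tells. Its arguments: {"type":"object","properties":{"motion":{"type":"array","items":{"type":"array"}},"force":{"type":"number"}},"required":["motion"]}

```bash
mkdir -p pics; cat > h.py <<'E'
from bench import r
import numpy as np, cv2
from scipy.spatial.transform import Rotation as R
def snap(n,fn):
    f=r.grab_frame(n); cv2.imwrite('pics/'+fn,f['image'][:,:,::-1]); np.savez('pics/'+fn+'.npz',**f); return f
def world(f):
    H,W=f['range_z'].shape; u,v=np.meshgrid(np.arange(W),np.arange(H)); z=f['range_z']
    P=np.stack([(u-f['cx'])/f['fx']*z,(v-f['cy'])/f['fy']*z,z],-1)
    M=R.from_rotvec(f['orientation']).as_matrix() if np.size(f['orientation'])==3 else np.array(f['orientation'])
    return P@M.T+np.array(f['xyz'])
E
python3 - <<'E'
from h import *
o=r.get_obs(); print(o, r.tip_extent)
print(R.from_rotvec(o['orientation']).as_matrix().round(3))
for n in ['side','top']:
    f=snap(n,n+'0.png'); print(n,f['xyz'],f['orientation'],f['fx'])
E
```

```text
{'clock': 0.0, 'joints': array([ 1.01186237,  0.47777349,  0.0223697 ,  1.556476  , -0.01156136,
        1.10931297, -0.0831025 ]), 'qvel': array([ 0.00082421, -0.00063447, -0.00033522,  0.00066241, -0.00080633,
        0.00063263, -0.00145188]), 'tau': array([ 7.23485828e-04, -5.96452045e+01,  1.60844665e+00, -2.81197751e+01,
        1.24697608e-02,  9.49470385e-03, -1.69559803e-05]), 'tcp_pos': array([ 0.29384435, -0.60704637,  0.24933374]), 'orientation': array([-0.45255665,  1.97324855, -1.96966503]), 'contact_force': array([-0.94457151, -0.26163862, -1.44167421]), 'moment': array([-0.02706638,  0.04314679,  0.00760817]), 'grip_width': 0.08585200922975234} 0.019
[[-0.9   -0.001  0.436]
 [-0.436  0.002 -0.9  ]
 [ 0.    -1.    -0.002]]
side [ 0.54358239 -0.89389964  0.82778315] [-2.23728167  0.05800109 -0.04849736] 462.92460607645904
top [0.51494357 0.01825734 1.10012755] [-2.19727158  2.14032042 -0.07959452] 372.94479976782293
```

View pics/side0.png

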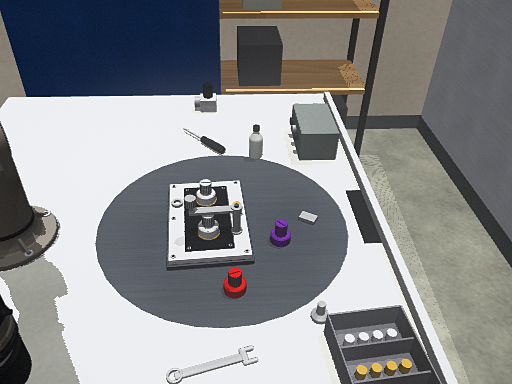

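View pics/top0.png

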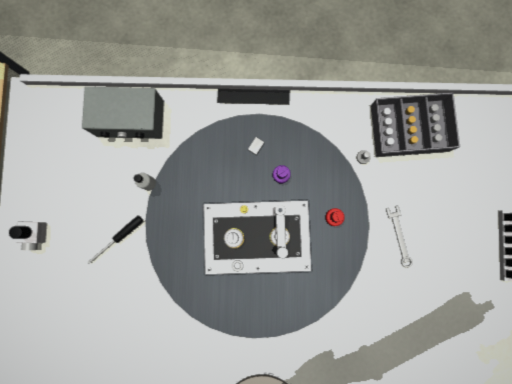

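The top view shows the fixture near (257,237), with the clamp arm running from its pivot (281,210) to the knob (282,253) over the cap at (279,237). The other cap is at (234,238). Red and purple decoys stand outside the plate. Next I'll measure these.

```bash
python3 - <<'E'
from h import *
f=dict(np.load('pics/top0.png.npz')); W=world(f)
im=f['image'][185:290,190:330,::-1]
cv2.imwrite('pics/z.png',cv2.resize(im,None,fx=5.5,fy=5.5,interpolation=cv2.INTER_CUBIC))
x,y,z=W[...,0],W[...,1],W[...,2]
def show(n,m):
    P=W[m]; 
    if len(P)<3: print(n,len(P));return
    rc=cv2.minAreaRect((P[:,:2]*1000).astype(np.float32)); print(n,len(P),P.mean(0).round(4),rc)
roi=np.zeros(z.shape,bool); roi[190:285,190:325]=1
show('plate',roi&(abs(z-.03)<.006))
show('knob',roi&(z>.135)&(z<.16))
show('arm',roi&(z>.097)&(z<.116))
show('capheads',roi&(z>.085)&(z<.097))
v,u=np.mgrid[:384,:512]
show('other',roi&(z>.084)&(z<.097)&(u<250))
show('cap',roi&(z>.084)&(z<.097)&(u>265))
show('skirtO',roi&(z>.05)&(z<.064)&(u<250))
show('skirtC',roi&(z>.05)&(z<.064)&(u>265))
E
```

```text
plate 6319 [0.5018 0.0304 0.031 ] ((503.63897705078125, 28.013229370117188), (200.28932189941406, 300.2258605957031), 3.390803337097168)
knob 100 [ 0.468  -0.0389  0.1462] ((467.9215393066406, -39.264686584472656), (25.044790267944336, 28.269681930541992), 2.009596586227417)
arm 353 [ 0.5327 -0.0326  0.1089] ((531.6972045898438, 29.299400329589844), (113.52497863769531, 151.94297790527344), 1.3450543880462646)
capheads 103 [0.5008 0.0768 0.0926] ((500.5195007324219, 28.320796966552734), (29.397510528564453, 159.3257293701172), 0.2423490434885025)
other 91 [0.4998 0.0924 0.0928] ((499.8158874511719, 92.45108795166016), (28.64366340637207, 27.847692489624023), 61.89896011352539)
cap 13 [ 0.507  -0.032   0.0907] ((505.26275634765625, -36.465431213378906), (30.16678237915039, 15.811226844787598), 80.17096710205078)
skirtO 164 [0.5    0.0919 0.0582] ((499.82464599609375, 92.74151611328125), (47.263343811035156, 48.000030517578125), 1.7649054527282715)
skirtC 105 [ 0.5079 -0.034   0.058 ] ((507.4633483886719, -36.53871154785156), (44.31209945678711, 50.09550476074219), 1.6140187978744507)
```

View pics/z.png

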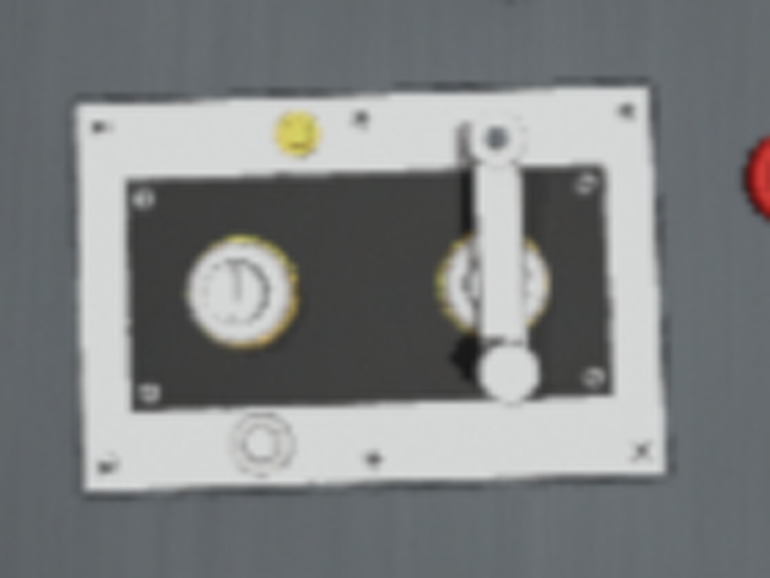

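>>> jog_arm(motion=[[0.6,[-0.027,0.003,-0.029],[0,0,0]],[0.6,[-0.027,0.003,-0.029],[0,0,0]],[0.6,[-0.027,0.003,-0.029],[0,0,0]],[0.6,[-0.027,0.003,-0.029],[0,0,0]],[0.6,[-0.027,0.003,-0.029],[0,0,0]],[0.6,[-0.027,0.003,-0.029],[0,0,0]],[0.6,[-0.027,0.003,-0.029],[0,0,0]],[0.6,[-0.027,0.003,-0.029],[0,0,0]],[0.6,[-0.027,0.003,-0.029],[0,0,0]],[0.6,[-0.027,0.003,-0.029],[0,0,0]]])

```text
clock: 0.93
tcp_pos: [0.4107, -0.227, 0.2201]
orientation: [-0.452, 1.971, -1.972]
contact_force: [1.3, 0.3, -0.4]
grip_width: 0.0512
```

>>> jog_arm(motion=[[0.6,[-0.027,0.003,-0.029],[0,0,0]],[0.6,[-0.027,0.003,-0.029],[0,0,0]],[0.6,[-0.027,0.003,-0.029],[0,0,0]],[0.6,[-0.027,0.003,-0.029],[0,0,0]],[0.6,[-0.027,0.003,-0.029],[0,0,0]],[0.6,[0,0,0],[0,6,0]],[0.6,[0,0,0],[0,6,0]],[0.6,[0,0,0],[0,6,0]],[0.6,[0,0,0],[0,6,0]],[0.6,[0,0,0],[0,0,0]]])

```text
clock: 1.77
tcp_pos: [0.4689, -0.0395, 0.205]
orientation: [-0.032, 2.207, -2.207]
contact_force: [-0.1, -0.1, 0.0]
grip_width: 0.0513
```

```bash
cat >> h.py <<'E'
def to(p,yawdeg=None):
    """shift in tool axes to p; turn about tool y to bring tool z heading to yawdeg"""
    o=r.get_obs(); M=R.from_rotvec(o['orientation']).as_matrix()
    h=np.degrees(np.arctan2(M[1,2],M[0,2]))
    print('t',o['clock'].__round__(2),'tcp',o['tcp_pos'].round(4),'heading',h.round(1),'down',M[2,1].round(4),'F',o['contact_force'].round(1),'Mz',o['moment'].round(2),'w',round(o['grip_width'],4),'q',o['joints'].round(2))
    if p is not None: print('shift mm',(M.T@(np.array(p)-o['tcp_pos'])*1000).round(1))
    if yawdeg is not None: print('turn y',-(yawdeg-h))
E
python3 - <<'E'
from h import *
to([.467,-.039,.136],-90)
snap('wrist','w1.png')
f=dict(np.load('pics/top0.png.npz')); W=world(f); print(W[217,336],W[174,282],W[209,244])
E
```

```text
t 1.77 tcp [ 0.4689 -0.0395  0.205 ] heading -88.4 down -1.0 F [-0.1 -0.1  0. ] Mz [-0.02  0.03  0.02] w 0.0513 q [ 0.18  0.21 -0.25  2.06  0.07  0.88 -1.66]
shift mm [ 1.8 69.  -0.5]
turn y 1.6336996743548724
[ 0.56434092 -0.19132905  0.05770292] [ 0.68157352 -0.03854045  0.0580911 ] [0.58102734 0.06648111 0.04116642]
```

View pics/w1.png

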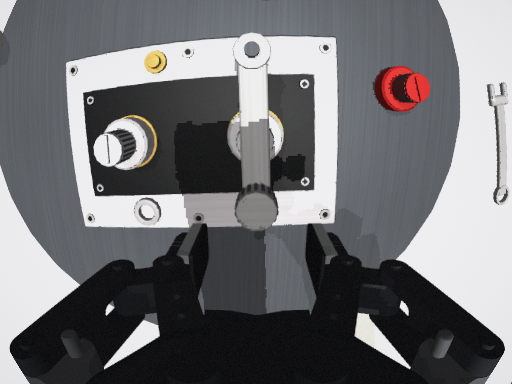

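The wrist view shows the knob at about (257,208), centred between the fingers, so the cage is aligned. I'll lower and swing.

>>> jog_arm(motion=[[0.6,[0.001,0.035,0],[0,0,0]],[0.6,[0,0.034,0],[0,0,0]],[0.6,[0,0,0],[0,0,0]],[0.6,[-0.0006,0,0.0115],[0,-6,0]],[0.6,[-0.0006,0,0.0115],[0,-6,0]],[0.6,[-0.0006,0,0.0115],[0,-6,0]]])

```text
clock: 2.32
tcp_pos: [0.4745, -0.0734, 0.1372]
orientation: [-0.364, 2.029, -2.028]
contact_force: [0.4, 1.3, -1.4]
grip_width: 0.0511
```

```bash
python3 - <<'E'
from h import *
a=np.radians(20)
to([.5764-.11*np.cos(a),-.034-.11*np.sin(a),.136],-70)
snap('wrist','w2.png')
E
```

```text
t 2.32 tcp [ 0.4745 -0.0734  0.1372] heading -69.7 down -1.0 F [ 0.4  1.3 -1.4] Mz [ 0.19 -0.02 -0.01] w 0.0511 q [ 0.27  0.33 -0.3   2.1   0.14  0.73 -1.33]
shift mm [ 0.7  1.2 -2.2]
turn y 0.32241407063061445
```

View pics/w2.png

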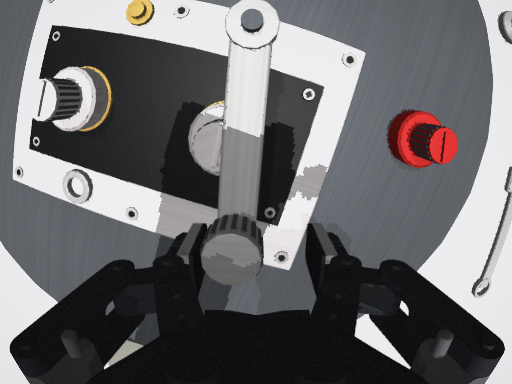

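The arm is moving with the left finger against the knob at (232,255). I'll continue the arc.

>>> jog_arm(motion=[[0.6,[-0.0006,0,0.0115],[0,-6,0]],[0.6,[-0.0006,0,0.0115],[0,-6,0]],[0.6,[-0.0006,0,0.0115],[0,-6,0]],[0.6,[-0.0006,0,0.0115],[0,-6,0]],[0.6,[-0.0006,0,0.0115],[0,-6,0]],[0.6,[-0.0006,0,0.0115],[0,-6,0]]])

```text
clock: 2.87
tcp_pos: [0.5167, -0.1273, 0.1376]
orientation: [-0.868, 1.63, -1.631]
contact_force: [-0.6, 1.3, -0.1]
grip_width: 0.051
```

```bash
python3 - <<'E'
from h import *
a=np.radians(56)
to([.5764-.11*np.cos(a),-.034-.11*np.sin(a),.136],-34)
E
```

```text
t 2.87 tcp [ 0.5167 -0.1273  0.1376] heading -33.9 down -1.0 F [-0.6  1.3 -0.1] Mz [0.27 0.1  0.02] w 0.051 q [ 0.45  0.42 -0.4   1.98  0.22  0.79 -0.67]
shift mm [-0.8  1.6 -2.6]
turn y 0.06858197801065558
```

>>> jog_arm(motion=[[0.6,[-0.0006,0,0.0115],[0,-6,0]],[0.6,[-0.0006,0,0.0115],[0,-6,0]],[0.6,[-0.0006,0,0.0115],[0,-6,0]],[0.6,[-0.0006,0,0.0115],[0,-6,0]],[0.6,[-0.0006,0,0.0115],[0,-6,0]],[0.6,[-0.0006,0,0.0115],[0,-6,0]],[0.6,[0,0,0],[0,0,0]],[0.6,[0,0,-0.004],[0,0,0]]])

```text
clock: 3.53
tcp_pos: [0.5783, -0.146, 0.1371]
orientation: [-1.221, 1.187, -1.188]
contact_force: [-0.9, 0.2, -0.4]
grip_width: 0.0514
```

```bash
python3 - <<'E'
from h import *
to([.5064,-.037,.25],-88)
snap('wrist','w3.png')
snap('top','t3.png')
E
```

```text
t 3.53 tcp [ 0.5783 -0.146   0.1371] heading 1.6 down -1.0 F [-0.9  0.2 -0.4] Mz [ 0.01 -0.02 -0.04] w 0.0514 q [ 0.54  0.53 -0.52  1.82  0.33  0.88 -0.11]
shift mm [-111.  -112.9  -68.7]
turn y 89.63365560277595
```

View pics/w3.png

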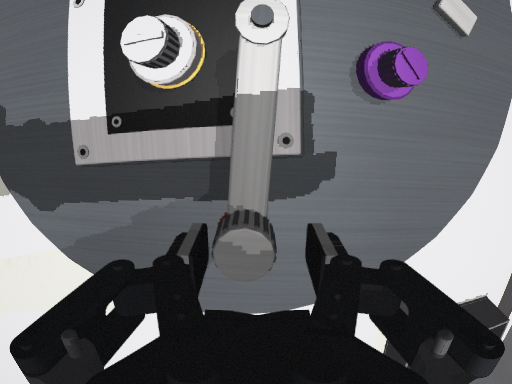

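The clamp arm now stands at about 85°, and the knob at (245,245) is no longer touching the fingers. Next I'll measure the uncovered cap.

```bash
python3 - <<'E'
from h import *
f=dict(np.load('pics/top0.png.npz')); f3=dict(np.load('pics/t3.png.npz')); W=world(f3)
cv2.imwrite('pics/z3.png',cv2.resize(f3['image'][185:290,190:330,::-1],None,fx=5.5,fy=5.5,interpolation=cv2.INTER_CUBIC))
x,y,z=W[...,0],W[...,1],W[...,2]
for n,c in (('cap',(.5064,-.037)),('other',(.5,.0925))):
  near=np.hypot(x-c[0],y-c[1])<.04
  for lo,hi in ((.086,.1),(.052,.064)):
    P=W[near&(z>lo)&(z<hi)]; print(n,len(P),P.mean(0).round(4),cv2.minEnclosingCircle((P[:,:2]*1000).astype(np.float32)))
E
```

```text
cap 102 [ 0.5078 -0.0366  0.0927] ((507.5421447753906, -36.56419372558594), 15.386346817016602)
cap 168 [ 0.5073 -0.0359  0.0582] ((507.5146484375, -36.669620513916016), 25.688451766967773)
other 94 [0.4999 0.0925 0.0931] ((499.9708557128906, 92.88975524902344), 15.085844039916992)
other 161 [0.4999 0.092  0.0581] ((499.8713684082031, 93.0516128540039), 25.72254753112793)
```

View pics/z3.png

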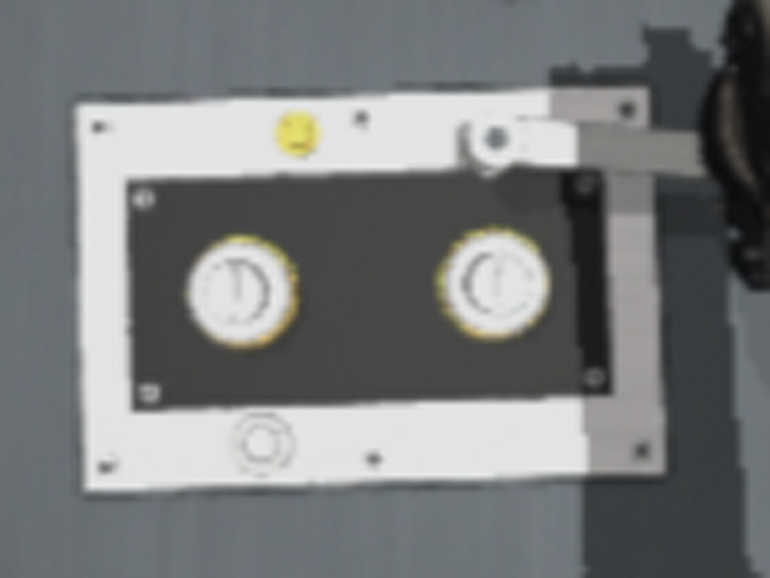

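>>> jog_arm(motion=[[0.6,[0,-0.037,0],[0,0,0]],[0.6,[0,-0.037,0],[0,0,0]],[0.6,[0,-0.037,0],[0,0,0]],[0.6,[-0.028,0,-0.017],[0,6,0]],[0.6,[-0.028,0,-0.017],[0,6,0]],[0.6,[-0.028,0,-0.017],[0,6,0]],[0.6,[-0.028,0,-0.017],[0,6,0]],[0.6,[0,0,0],[0,6,0]],[0.6,[0,0,0],[0,0,0]]])

```text
clock: 4.38
tcp_pos: [0.5232, -0.0254, 0.248]
orientation: [-0.934, 1.562, -1.563]
contact_force: [0.8, -1.0, -0.1]
grip_width: 0.0513
```

```bash
python3 - <<'E'
from h import *
to([.507,-.037,.080],-30)
f=snap('wrist','w4.png'); print(f['xyz'],f['fx'],f['cx'],f['cy'],R.from_rotvec(f['orientation']).as_matrix())
E
```

```text
t 4.38 tcp [ 0.5232 -0.0254  0.248 ] heading -28.3 down -1.0 F [ 0.8 -1.  -0.1] Mz [ 0.   -0.06 -0.04] w 0.0513 q [ 0.39  0.28 -0.54  1.89  0.17  1.02 -0.72]
shift mm [ 17.9 168.   -8.9]
turn y 1.7395246975560035
[0.55458057 0.03377587 0.37043989] 297.3186396354542 256.6804636779577 185.99510051371854 [[ 8.80938751e-01 -4.56013645e-01 -1.26485067e-01]
 [-4.73229678e-01 -8.48454981e-01 -2.37018601e-01]
 [ 7.66831463e-04  2.68655358e-01 -9.63236062e-01]]
```

View pics/w4.png

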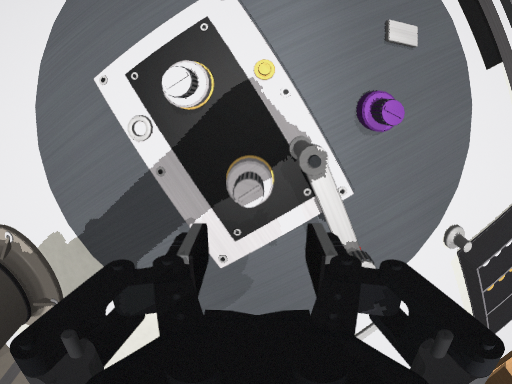

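The cap (247,182) is uncovered and the clamp arm is clear on the right. I'll align over the cap and go down most of the way.

>>> jog_arm(motion=[[0.6,[0.018,0,-0.0085],[0,0,0]],[0.6,[0,0.04,0],[0,0,0]],[0.6,[0,0.04,0],[0,0,0]],[0.6,[0,0.03,0],[0,0,0]],[0.6,[0,0.02,0],[0,0,0]],[0.6,[0,0,0],[0,0,0]]])

```text
clock: 4.93
tcp_pos: [0.5053, -0.0412, 0.1133]
orientation: [-0.942, 1.567, -1.56]
contact_force: [-0.2, 0.3, -0.0]
grip_width: 0.0512
```

```bash
python3 - <<'E'
from h import *
to([.5075,-.0366,.080],-30)
snap('wrist','w5.png'); snap('side','s5.png')
im=cv2.imread('pics/s5.png')[150:290,130:310]; cv2.imwrite('pics/s5z.png',cv2.resize(im,None,fx=4,fy=4))
E
```

```text
t 4.93 tcp [ 0.5053 -0.0412  0.1133] heading -28.2 down -1.0 F [-0.2  0.3 -0. ] Mz [0.05 0.02 0.03] w 0.0512 q [ 0.35  0.44 -0.48  2.04  0.29  0.74 -0.8 ]
shift mm [-5.2 33.2  0.1]
turn y 1.8168360869982472
```

View pics/w5.png

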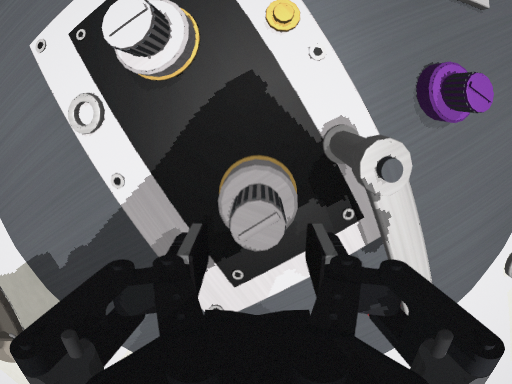

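View pics/s5z.png

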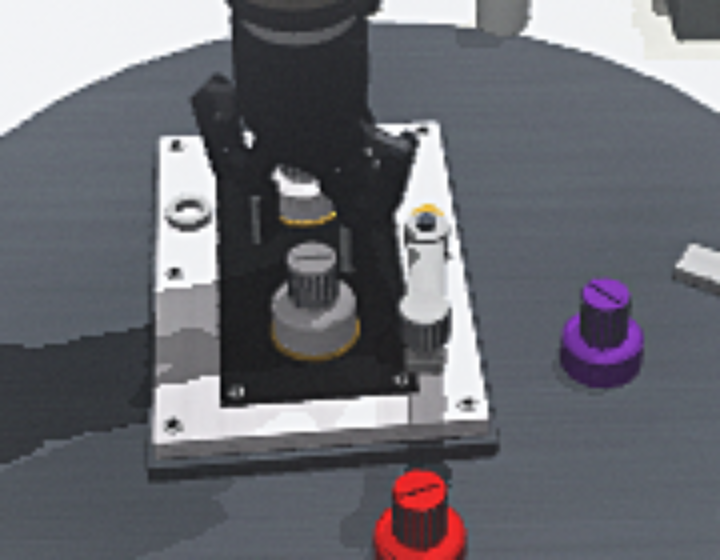

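The cap head lies between the fingers, with a 5 mm error along the pads. I'll correct that, lower and grip gently.

>>> jog_arm(motion=[[0.6,[-0.005,0,0],[0,0,0]],[0.6,[0,0.015,0],[0,0,0]],[0.6,[0,0.012,0],[0,0,0]],[0.6,[0,0.005,0],[0,0,0]],[0.6,[0,0,0],[0,0,0]]])

```text
clock: 5.45
tcp_pos: [0.5104, -0.035, 0.0848]
orientation: [-0.936, 1.562, -1.561]
contact_force: [-1.0, 0.5, 0.3]
grip_width: 0.0515
```

```bash
python3 - <<'E'
from h import *
to([.5075,-.0366,.080],-30)
E
```

```text
t 5.45 tcp [ 0.5104 -0.035   0.0848] heading -28.2 down -1.0 F [-1.   0.5  0.3] Mz [ 0.    0.01 -0.05] w 0.0515 q [ 0.32  0.48 -0.46  2.05  0.33  0.68 -0.85]
shift mm [ 2.8  4.8 -1.8]
turn y 1.834562518625173
```

>>> jog_arm(motion=[[0.6,[0.0025,0.0045,-0.0015],[0,0,0]],[0.6,[0,0,0],[0,0,0]],[0,[0,0,0],[0,0,0]],[0,[0,0,0],[0,0,0]],[0,[0,0,0],[0,0,0]],[0,[0,0,0],[0,0,0]],[0,[0,0,0],[0,0,0]],[0,[0,0,0],[0,0,0]]], force=50)

```text
clock: 6.12
tcp_pos: [0.5087, -0.0364, 0.0814]
orientation: [-0.934, 1.561, -1.562]
contact_force: [-1.4, -0.8, 6.4]
grip_width: 0.0284
```

```bash
python3 - <<'E'
from h import *
to([.5075,-.0366,.080],-30)
E
```

```text
t 6.12 tcp [ 0.5087 -0.0364  0.0814] heading -28.2 down -1.0 F [-1.4 -0.8  6.4] Mz [-0.11  0.36 -0.01] w 0.0284 q [ 0.32  0.49 -0.46  2.06  0.34  0.67 -0.85]
shift mm [ 0.7  1.4 -1. ]
turn y 1.821596389758966
```

Gripped at 28 mm width. I'll raise 1 mm to take off the light downward load, then try 12° counter-clockwise gently.

>>> jog_arm(motion=[[0,[0,-0.001,0],[0,0,0]],[0,[0,0,0],[0,-3,0]],[0,[0,0,0],[0,-3,0]],[0,[0,0,0],[0,-3,0]],[0,[0,0,0],[0,-3,0]],[0,[0,0,0],[0,0,0]]])

```text
clock: 6.62
tcp_pos: [0.5081, -0.0368, 0.0817]
orientation: [-1.063, 1.415, -1.414]
contact_force: [-1.2, -0.4, 1.6]
grip_width: 0.0285
```

```bash
python3 - <<'E'
from h import *
to([.5075,-.0366,.080],-30)
snap('wrist','w6.png')
E
```

```text
t 6.62 tcp [ 0.5081 -0.0368  0.0817] heading -16.2 down -1.0 F [-1.2 -0.4  1.6] Mz [-0.32  0.23 -0.44] w 0.0285 q [ 0.36  0.5  -0.51  2.05  0.38  0.68 -0.67]
shift mm [-0.   1.7 -0.6]
turn y 13.823333102813333
```

View pics/w6.png

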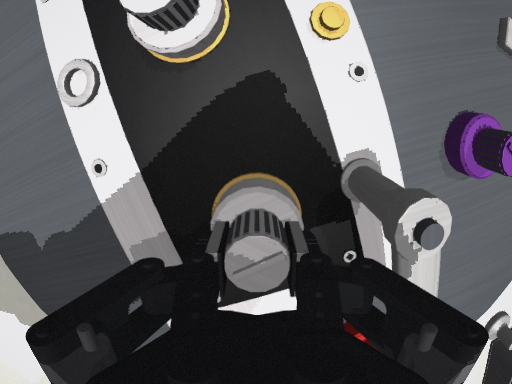

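The rib at (260,264) kept its angle to the fingers, so the cap turned with them at a light 0.4 N·m. I'll go 8° further to tell play from loosening.

>>> jog_arm(motion=[[0,[0,0,0],[0,-2,0]],[0,[0,0,0],[0,-2,0]],[0,[0,0,0],[0,-2,0]],[0,[0,0,0],[0,-2,0]],[0,[0,0,0],[0,0,0]]])

```text
clock: 7.08
tcp_pos: [0.5079, -0.0382, 0.0817]
orientation: [-1.139, 1.316, -1.317]
contact_force: [-0.9, -5.7, 2.1]
grip_width: 0.0286
```

```bash
python3 - <<'E'
from h import *
to([.5075,-.0366,.080],-30)
snap('wrist','w7.png')
E
```

```text
t 7.08 tcp [ 0.5079 -0.0382  0.0817] heading -8.4 down -1.0 F [-0.9 -5.7  2.1] Mz [-1.28  0.29 -0.75] w 0.0286 q [ 0.39  0.5  -0.54  2.05  0.4   0.69 -0.56]
shift mm [-1.5  1.7 -0.6]
turn y 21.637429200059405
```

View pics/w7.png

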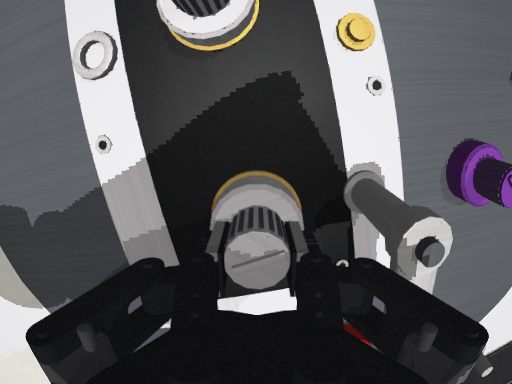

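The rib now sits at 20° instead of 28°, torque has risen to 0.75 N·m, and the cap slipped about 8° in the fingers. Counter-clockwise is the tightening way, so the thread is left-handed. I'll turn clockwise.

>>> jog_arm(motion=[[0,[0,0,0],[0,4,0]],[0,[0,0,0],[0,4,0]],[0,[0,0,0],[0,4,0]],[0,[0,0,0],[0,5,0]],[0,[0,0,0],[0,5,0]],[0,[0,0,0],[0,5,0]],[0,[0,0,0],[0,5,0]],[0,[0,0,0],[0,0,0]]], force=60)

```text
clock: 7.8
tcp_pos: [0.5077, -0.0357, 0.0815]
orientation: [-0.79, 1.707, -1.706]
contact_force: [-1.6, 0.3, -0.9]
grip_width: 0.0285
```

```bash
python3 - <<'E'
from h import *
to([.5075,-.0366,.081],-30)
snap('wrist','w8.png')
E
```

```text
t 7.8 tcp [ 0.5077 -0.0357  0.0815] heading -40.4 down -1.0 F [-1.6  0.3 -0.9] Mz [ 0.07  0.37 -0.03] w 0.0285 q [ 0.28  0.48 -0.41  2.06  0.3   0.66 -1.03]
shift mm [0.8 0.5 0.4]
turn y -10.36464723414445
```

View pics/w8.png

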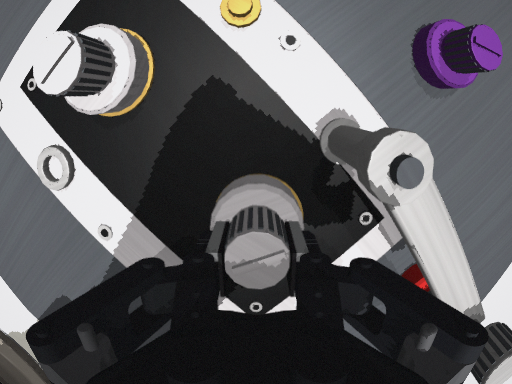

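The rib still sits at 20° to the fingers and there is almost no torque, so the cap follows freely. I'll continue.

>>> jog_arm(motion=[[0,[0,0,0],[0,6,0]],[0,[0,0,0],[0,6,0]],[0,[0,0,0],[0,6,0]],[0,[0,0,0],[0,6,0]],[0,[0,0,0],[0,6,0]],[0,[0,0,0],[0,6,0]],[0,[0,0,0],[0,6,0]],[0,[0,0,0],[0,6,0]],[0,[0,0,0],[0,6,0]],[0,[0,0,0],[0,6,0]]])

```text
clock: 8.68
tcp_pos: [0.5077, -0.0361, 0.0815]
orientation: [-0.19, -2.127, 2.127]
contact_force: [-0.7, -0.4, -1.7]
grip_width: 0.0284
```

```bash
python3 - <<'E'
from h import *
to([.5075,-.0366,.081],-30)
snap('wrist','w9.png')
E
```

```text
t 8.68 tcp [ 0.5077 -0.0361  0.0815] heading -100.3 down -1.0 F [-0.7 -0.4 -1.7] Mz [-0.13  0.29 -0.01] w 0.0284 q [ 0.07  0.45 -0.15  2.07  0.11  0.63 -1.9 ]
shift mm [0.1 0.5 0.5]
turn y -70.30059234027435
```

View pics/w9.png

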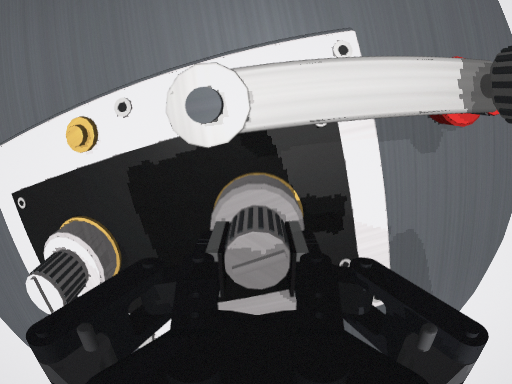

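The cap has turned about 80° with hardly any torque. I'll lift gently and watch the force.

>>> jog_arm(motion=[[0,[0,-0.002,0],[0,0,0]],[0,[0,-0.003,0],[0,0,0]],[0,[0,-0.003,0],[0,0,0]],[0,[0,-0.004,0],[0,0,0]],[0,[0,0,0],[0,0,0]]], force=70)

```text
clock: 9.15
tcp_pos: [0.508, -0.0363, 0.0944]
orientation: [-0.188, -2.129, 2.129]
contact_force: [-3.5, 1.0, -0.3]
grip_width: 0.0284
```

```bash
python3 - <<'E'
from h import *
to([.5075,-.0366,.181],-30)
snap('side','s10.png')
im=cv2.imread('pics/s10.png')[150:290,130:310]; cv2.imwrite('pics/s10z.png',cv2.resize(im,None,fx=4,fy=4))
E
```

```text
t 9.15 tcp [ 0.508  -0.0363  0.0944] heading -100.1 down -1.0 F [-3.5  1.  -0.3] Mz [0.04 0.92 0.04] w 0.0284 q [ 0.07  0.43 -0.15  2.07  0.1   0.65 -1.89]
shift mm [  0.5 -86.6   0.4]
turn y -70.10727108607698
```

View pics/s10z.png

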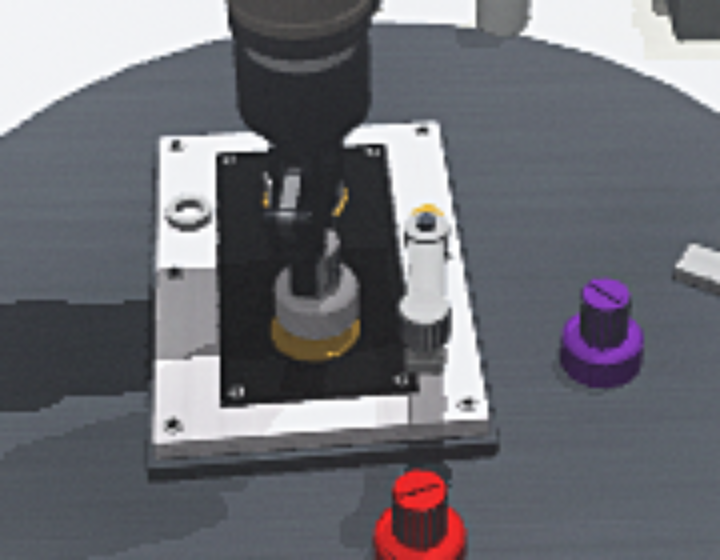

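The cap is lifting freely and the brass nozzle collar shows below it. I'll raise to about 10 cm.

>>> jog_arm(motion=[[0,[0,-0.01,0],[0,0,0]],[0,[0,-0.015,0],[0,0,0]],[0,[0,-0.02,0],[0,0,0]],[0,[0,-0.02,0],[0,0,0]],[0,[0,-0.015,0],[0,0,0]],[0,[0,-0.007,0],[0,0,0]],[0,[0,0,0],[0,0,0]],[0,[0,0,0],[0,0,0]],[0,[0,0,0],[0,0,0]],[0,[0,0,0],[0,0,0]]])

```text
clock: 10.03
tcp_pos: [0.5077, -0.0364, 0.1798]
orientation: [-0.187, -2.128, 2.128]
contact_force: [0.4, 0.4, -1.9]
grip_width: 0.0282
```

```bash
python3 - <<'E'
from h import *
to([.5075,-.0366,.181],-30)
snap('wrist','w11.png')
snap('side','s11.png')
f=snap('top','t11.png'); W=world(f)
im=cv2.imread('pics/s11.png')[110:290,110:310]; cv2.imwrite('pics/s11z.png',cv2.resize(im,None,fx=4,fy=3.3))
E
```

```text
t 10.03 tcp [ 0.5077 -0.0364  0.1798] heading -100.2 down -1.0 F [ 0.4  0.4 -1.9] Mz [ 0.   -0.   -0.02] w 0.0282 q [ 0.09  0.3  -0.17  2.01  0.07  0.84 -1.86]
shift mm [ 0.2 -1.2  0.2]
turn y -70.16491267781716
```

View pics/s11z.png

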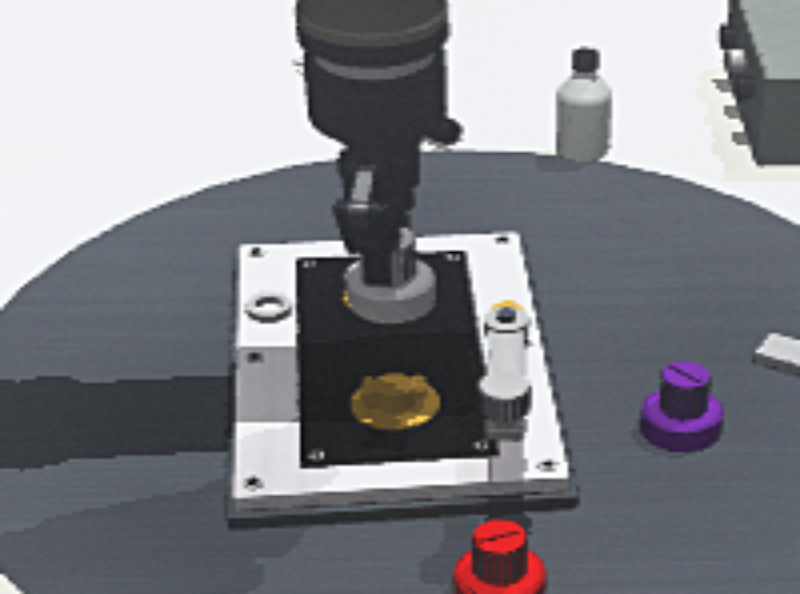

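View pics/t11.png

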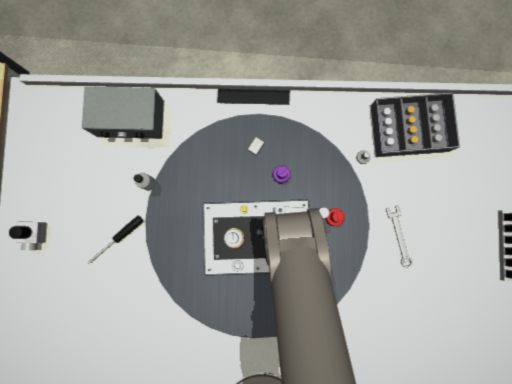

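View pics/w11.png

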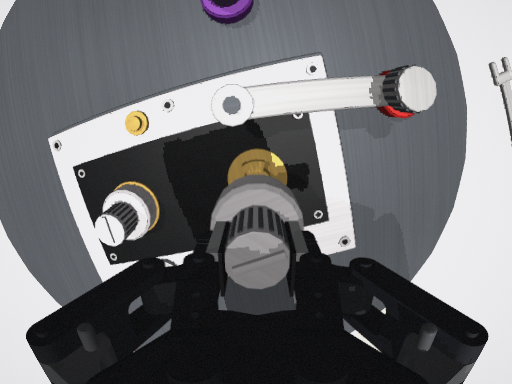

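The cap hangs level in the gripper, clear of the bare brass nozzle (at (395,400) in the side view). The clamp arm is aside, and the other cap at (234,238) and the loose parts have not moved. I'm handing in.

```bash
python3 - <<'E'
from h import *
print(r.hand_in()); to(None)
E
```

```text
the job is handed in; nothing more can be done
None
the job is handed in; nothing more can be done
```

The cap is off. I handed the job in with the gripper still holding it, mouth down, about 98 mm above where it was seated; `hand_in` gave no verdict.

- **Clamp arm:** I swung it aside by its knob to about 85° (roughly 1.5 rad), and it stayed there.
- **Thread:** I tried counter-clockwise first. The cap turned about 10° with rising torque (0.75 N·m), then slipped about 8° in the fingers, so that is the tightening way and the thread is left-handed. Clockwise it turned to about 80° net with almost no torque and lifted straight off.
- **Last checks:** The grip was holding at 28 mm width with the force set to 70 N. The only load on the wrist was about 2 N, roughly the cap's weight, so nothing was touching the fixture. The pictures showed the bare nozzle below the cap and the other cap and loose parts where they were. In the last top view the robot arm covers part of the plate and deck.

The cap's turn angle comes from the gripper's rotation and the rib seen in the wrist images, not from a direct measurement. No check failed; a reading I tried after handing in was refused, so the checks above are from just before.

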